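# Stow the sizing mandrel and latch the keeper bar

### The arm

A 6-joint arm with a two-finger parallel gripper is mounted at the origin on the work surface. World frame = base frame: x ahead of the robot, y to its left, z up, the work surface at z = 0. Lengths are in m, angles in rad, forces in N, time in s.
With the tool pointing down it reaches from about 0.375 to 0.9 m from the base axis. Payload 3.1 kg.
Tool frame: the origin (TCP) lies on the centre line of the jaws, within the pads' length; the fingertips stand 22 mm ahead of it and the grasp point (between the pads) lies 3 mm ahead of it; z points along the fingers, x is the direction in which the jaws open and shut, and the axes are right-handed (so a half turn about z gives the same grasp; the last joint's range is limited). The gripper opens to 87 mm and grips with 3 to 60 N. Pads are 19 mm wide; open, the fingers measure 117 mm over their backs; the gripper's body (75 mm by 190 mm) begins 51 mm behind the grasp point.
Start: joints at [-1.45, 0.527, 1.433, -0, 1.181, -0.178], TCP at [0.184, -0.597, 0.245] pointing down, gripper open.
Joint ranges: [-3.08, 3.08], [-0.75, 2.2], [0.22, 2.44], [-1.43, 4.57], [0, 2.65], [-2.85, 2.85]. Speed limits (rad/s): [2.79, 2.79, 3.14, 3.14, 3.14, 3.14].

### API

Orientations are given as a unit quaternion [x, y, z, w].
In Python, from rig import robot, camera, order gives the robot as it stands.
- The arm moves only by the shell command python3 -m pendant 'ROWS' [OPENING] [FORCE]. ROWS is JSON, a list of rows, each a list of 2 entries, a list of its own where there are three numbers: the shift along the tool's x, y, z in mm, then the turn about the tool's z in degrees. A call has 1 to 8 rows; each row shifts and turns the commanded pose from where the row before left it, along the tool's axes as they then stand; what a row does not reach is not made up. A row lasts 1/8 s, in which the tool goes at most 62.5 mm and 10.7 degrees, less where a joint would pass 70% of its speed; a pose out of reach is approached as far as the arm can. A call with a gripper value outside its range is refused whole. OPENING is the finger opening in mm, from 0 to 87, set as the call begins (- or left out, the last holds). The fingers move at their own pace and stop on an object; FORCE is the grip in N (left out, the last holds). Time passes only in rows, so rows that do not move let the fingers close. It gives the time, the measured TCP pose, the force and the opening at its end, in the units of the state.
- robot.get_obs(): the state, without advancing time (a new reading comes with each control period).
- camera(name): name is "side" or "top"; returns a dict with "pixels" (400x640x3 uint8, blue, green, red), "mtx" (3x3 intrinsics, pixels), "R" (3x3) and "t" (3): a world point X has camera coordinates R X + t. Camera axes: x right, y down, z forward; pixel columns grow to the right and rows downward; lengths in m; the calibration is good to about 2 mm. A picture is of the moment at which its call begins. There is no depth.
- order.hand_in(): hands the job in, once; it reports no verdict.
The state is a dict: "time": time; "q": joint angles; "joint_velocities": joint speeds; "joint_torque": joint torques, N m; "position": TCP position; "tool_rot": TCP orientation; "ft_force": force on the tool from outside, world axes, zero at the start; "moment": the same for the moment, N m; "grip_width": finger opening in m.
Only numpy, scipy, OpenCV 4.12 (cv2) and the standard library are available. Lean on these libraries where they do the work, as an engineer would, in place of code of your own. Each camera call takes 0.05 s, during which the arm holds its last target. There are 200 camera calls.

### The job

Put the steel ring-sizing mandrel away on the black ring stand: lay it gently in the stand's two V-shaped cradles, its thick eight-sided grip in the wider cradle and its thin end towards the keeper bar's pivot. Then swing the brass keeper bar over it by its knob until it snaps past its spring ball and is fully home in its detent, and let go. Leave the rings, the dish, the magnifier and the ring box where they are.

Things in the scene. Friction and masses are not known exactly. Their poses are not given: they have to be found in the camera images.
- mandrel: Loose steel sizing mandrel, about 0.3 kg, 205 mm long, lying level. Origin on its underside below the shoulder between grip and taper; x runs to the thin end, z up. Eight-sided dark grip, 24 mm across flats (flats at sides, top, underside), x = -90 to 0 mm; round bright taper from x = 0 (20 mm thick) to 115 mm (12 mm thick). Axis 12 mm above its underside.
- mandrel_grip (a point): Point on the mandrel's axis inside the grip, 30 mm behind the shoulder (x = -30 mm), close to its centre of mass: a good place to pick it up by the side flats. 12 mm above the counter at the start; 45 mm when laid in the cradles, then about 48 mm from cradle_wide towards the pivot (17 mm either way is fine).
- mandrel_tip (a point): Centre of the mandrel's thin end (x = 115 mm), on its axis.
- stand: Black lacquered ring stand fixed to the counter: base 160 (x) by 300 (y) by 15 mm high, origin at the centre of its underside. Cradles, keeper pivot and detent post stand in line along y at x = -45 mm, with free room for fingers between the cradles. The row of six ring slots runs along y at x = 25 to 65 mm, 35 mm high; rings in it reach 48 mm above the counter.
- cradle_wide (a point): Where the mandrel's axis lies in the wider cradle, 45 mm above the counter, at the stand's x = -45, y = 90 mm. Brass 90-degree V, 15 mm thick along y, mouth 42 mm wide, top 49 mm above the counter. Takes the grip near its butt end (the outer 20 mm).
- cradle_narrow (a point): Where the mandrel's axis lies in the narrower cradle, 45 mm above the counter, at the stand's x = -45, y = -80 mm. Brass 90-degree V, 15 mm thick along y, mouth 27 mm wide, top 49 mm above the counter. Takes the taper near its thin end. The laid mandrel is level, thin end towards the stand's -y (the pivot).
- detent_post (a point): Top centre of the detent post, at the stand's x = -45, y = 120 mm, 55 mm above the counter: steel, 24 mm thick, with a small spring ball on top and a thin stop lug, 70 mm high, on its -x side.
- keeper (a joint): Keeper bar's angle in rad: 0 is shut, along the stand's +y over the laid mandrel, against the stop; grows as the bar swings level towards the stand's +x, up to 1.5. Starts open, stays where left. At about 0.05 rad it meets a spring ball and needs some 6 N at the knob; past 0.03 it snaps home, under 0.02. Round bar 10 mm thick, 258 mm long, underside 61 mm up, 4 mm above the mandrel.
- keeper_knob (a point): Centre of the top of the keeper's upright round brass knob: 14 mm in diameter, 30 mm tall above the bar's top, its own top 101 mm above the counter, 220 mm from the pivot axis.
- keeper_pivot (a point): On the keeper's upright pivot axis, 73 mm above the counter; at x = -45 mm, y = -130 mm of the stand.
- band0: Plain gold wedding band 23 mm across, standing in a slot of the ring row; origin at its lowest point. To be left alone.
- band1: The other gold wedding band, the same, standing in another slot. To be left alone.
- dish: White porcelain ring dish, 100 mm across and 22 mm high, origin at the centre of its underside. To be left alone.
- cocktail: Silver cocktail ring with a red stone, 22 mm band, lying flat in the dish. To be left alone.
- magnifier: Brass hand magnifier, 72 mm lens and 100 mm wooden handle (towards its -x), lying flat, 11 mm high; origin under the lens centre. To be left alone.
- ringbox: Closed dark ring box, 55 by 55 by 43 mm high, origin at the centre of its underside. To be left alone.
There are look-alikes about, which are no part of the job. Of the things like the mandrel, leave any that is orange; of the rest the smaller one is meant.

How it is judged:
By the outcome, as a careful person would: the job done as asked, in the order asked, and still so for the second after the job is handed in, with the robot touching nothing.
It also fails if it takes over 58 s, if anything falls off the work surface, if the arm or the gripper's body presses on something with over 40 N, if the wrist force passes 120 N, or if a joint passes its speed limit or range.

## Working session

There is one attempt and no reset: what is moved stays moved. The work goes in short steps, Python scripts to look and compute and a shell command to move; the robot and the scene stay as the last step left them, time stands still between calls to the robot, and variables do not carry over. Pictures are saved under pics/ and viewed, about 8 in all and at most 12, crops included, and the job is handed in when it is done.

```bash
mkdir -p pics; ls; cat > h.py <<'E'
import numpy as np, cv2, sys
from rig import robot, camera, order
def snap(name, fn, crop=None, scale=1):
    c=camera(name); im=c["pixels"].copy()
    if crop: x0,y0,x1,y1=crop; im=im[y0:y1,x0:x1]
    if scale!=1: im=cv2.resize(im,None,fx=scale,fy=scale,interpolation=cv2.INTER_CUBIC)
    cv2.imwrite("pics/"+fn,im); np.savez("cam_%s.npz"%name,**c); return c
def cam(name): return np.load("cam_%s.npz"%name)
def pix(c,X):
    p=c["mtx"]@(c["R"]@np.array(X,float)+c["t"]); return p[:2]/p[2]
def ray(c,uv,z):
    d=c["R"].T@np.linalg.solve(c["mtx"],[uv[0],uv[1],1.]); o=-c["R"].T@c["t"]
    return o+d*(z-o[2])/d[2]
E
python3 - <<'E'
from h import *
for n in ("top","side"):
    c=snap(n,n+"0.png"); print(n,-c["R"].T@c["t"],c["mtx"][0,0],c["R"].round(2).tolist())
o=robot.get_obs(); print({k:np.round(v,3).tolist() for k,v in o.items()})
E
```

```text
pics
top [ 0.39132195 -0.08281894  1.09631316] 389.9240876738638 [[0.01, -1.0, 0.02], [-1.0, -0.01, -0.1], [0.1, -0.02, -0.99]]
side [-0.11672797  0.87330826  1.08344637] 478.4106968731374 [[-0.85, -0.52, -0.0], [-0.34, 0.56, -0.75], [0.4, -0.64, -0.66]]
{'time': 0.1, 'q': [-1.451, 0.528, 1.434, -0.0, 1.181, -0.178], 'joint_velocities': [-0.001, -0.001, -0.002, -0.002, 0.0, -0.002], 'joint_torque': [-0.0, -44.098, -17.715, 0.064, 0.053, -0.0], 'position': [0.184, -0.597, 0.244], 'tool_rot': [0.804, -0.594, -0.001, -0.001], 'ft_force': [-1.047, -0.571, 0.021], 'moment': [0.007, -0.04, 0.022], 'grip_width': 0.087}
```

View pics/top0.png

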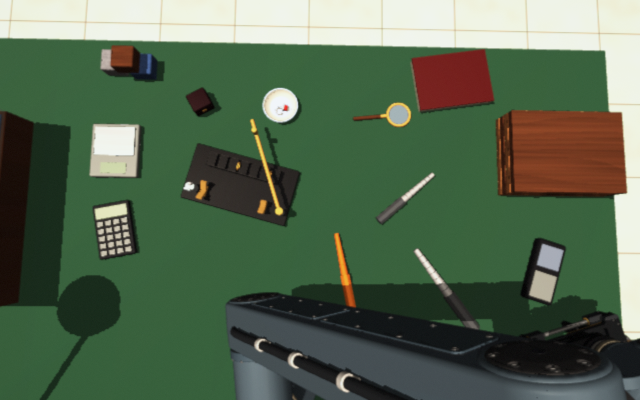

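View pics/side0.png

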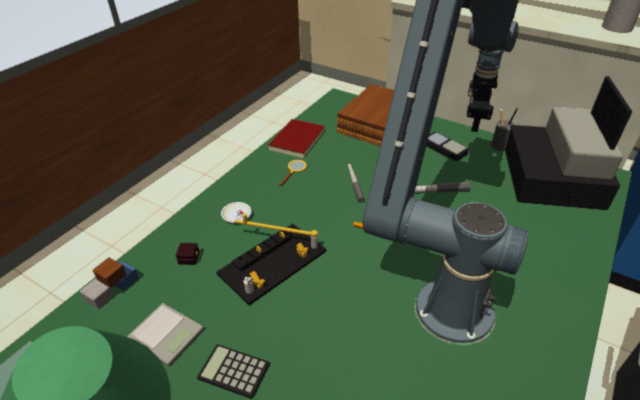

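The top view shows three mandrel-like things: a small grey/dark one at (405,198), a bigger grey/dark one at (447,290), and an orange one at (345,270). By the description I want the small one at (405,198). The stand is at (240,185), with the keeper pivot at (278,211), the knob near (254,125), and the post at (189,187).

```bash
python3 - <<'E'
from h import *
c=cam("top"); im=c["pixels"]
a=cv2.resize(im[112:232,175:305],None,fx=4.6,fy=4.6,interpolation=cv2.INTER_CUBIC)
b=cv2.resize(im[165:230,370:440],None,fx=4.6,fy=4.6,interpolation=cv2.INTER_CUBIC)
A=np.zeros((a.shape[0],a.shape[1],3),np.uint8); 
cv2.imwrite("pics/stand_c.png",a)
b=cv2.resize(im[165:230,370:440],None,fx=8,fy=8,interpolation=cv2.INTER_CUBIC); cv2.imwrite("pics/man_c.png",b)
for p,q in (((378,222),(434,174)),((417,250),(475,327))): 
    P,Q=ray(c,p,.012),ray(c,q,.012); print(P,Q,np.linalg.norm(P-Q))
E
```

```text
[ 0.43036844 -0.26729898  0.012     ] [ 0.56782872 -0.42655974  0.012     ] 0.21037898599352967
[ 0.35421479 -0.37543132  0.012     ] [ 0.14778707 -0.53155194  0.012     ] 0.25881663863678495
```

View pics/stand_c.png

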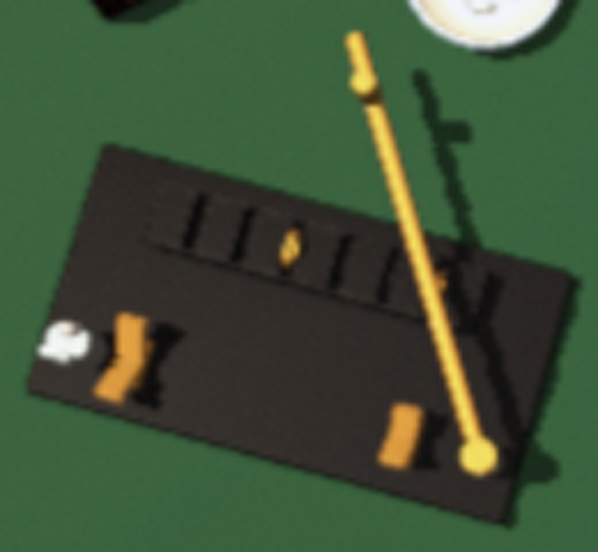

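View pics/man_c.png

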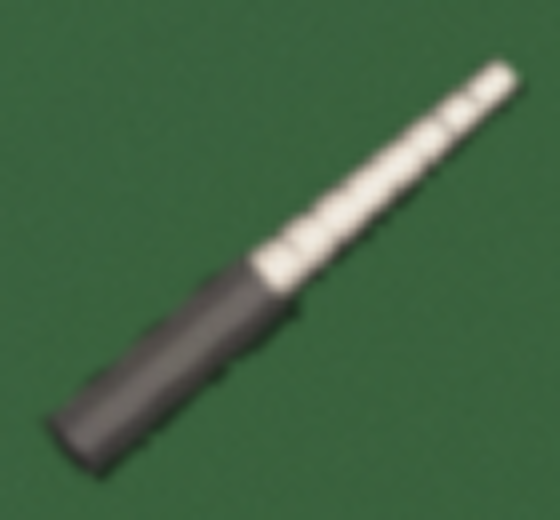

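```bash
cat > fit.py <<'E'
from h import *
from scipy.optimize import least_squares
c=cam("top")
obs=[((80,150,15),(105,146)),((80,-150,15),(576,278)),((-80,150,15),(30,388)),((-80,-150,15),(508,518)),
((-45,90,45),(124,357)),((-45,-80,45),(402,436)),((-45,-130,76),(478,456))]
W=lambda p,X:np.array([p[0]+np.cos(p[2])*X[0]-np.sin(p[2])*X[1],p[1]+np.sin(p[2])*X[0]+np.cos(p[2])*X[1],X[2]])
uv=lambda q:np.array(q)/4.6+[175,112]-.4
f=lambda p:np.concatenate([pix(c,W(p,np.array(X)/1e3))-uv(q) for X,q in obs])
r=least_squares(f,[.5,.1,-.2]); p=r.x; print("stand",p,np.degrees(p[2]),r.fun.reshape(-1,2).round(1).tolist())
np.save("stand.npy",p)
for n,X in dict(wide=(-45,90,45),narrow=(-45,-80,45),grip=(-45,42,45),post=(-45,120,55),pivot=(-45,-130,73)).items(): print(n,W(p,np.array(X)/1e3).round(4))
k=ray(c,uv((363,82)),.101); print("knob",k, np.linalg.norm((k-W(p,(-.045,-.13,0)))[:2]))
u2=lambda q:np.array(q)/8+[370,165]-.4
B,S,T=[ray(c,u2(q),z) for q,z in(((75,447),.012),((270,276),.012),((508,73),.012))]
print(B,S,T,np.linalg.norm(B-T),np.linalg.norm(B-S)); d=T-B; a=np.arctan2(d[1],d[0]); d/=np.linalg.norm(d)
print("man ang",np.degrees(a),"grip",B+.06*d, T-.145*d)
E
python3 fit.py
```

```text
stand [ 0.53196131  0.11682272 -0.25976135] -14.883228777098386 [[-0.0, -1.1], [0.4, -1.2], [-1.0, 0.9], [-0.6, 1.8], [0.1, 0.1], [0.3, -0.2], [0.7, -0.3]]
wide [0.5116 0.2154 0.045 ]
narrow [0.4679 0.0511 0.045 ]
grip [0.4993 0.169  0.045 ]
post [0.5193 0.2444 0.055 ]
pivot [0.4551 0.0027 0.073 ]
knob [0.66368919 0.07186453 0.101     ] 0.21976229286866705
[ 0.43464505 -0.27003814  0.012     ] [ 0.49538271 -0.3388336   0.012     ] [ 0.56857749 -0.42401408  0.012     ] 0.2040747214859005 0.09177080179567977
man ang -48.98237072496088 grip [ 0.47402252 -0.3153086   0.012     ] [ 0.47341527 -0.31461047  0.012     ]
```

The close crop confirms the choice. It has a dark eight-sided grip and a bright taper, and measures about 204 mm against 259 mm for the bigger one. The butt is at crop (75,447), the shoulder at (270,276) and the tip at (508,73). The stand fit puts its yaw at -14.9° with the keeper about 0.99 rad open. Next I move above the mandrel and then turn.

```bash
python3 -m pendant '[[[-23,-45,0],0],[[-23,-45,0],0],[[-23,-45,0],0],[[-23,-45,0],0],[[-23,-45,0],0],[[-23,-45,0],0],[[-23,-45,0],0],[[-23,-45,0],0]]' 60 
python3 -m pendant '[[[0,0,5],-10.4],[[0,0,5],-10.4],[[0,0,5],-10.4],[[0,0,5],-10.4],[[0,0,5],-10.4],[[0,0,5],-10.4],[[0,0,5],-10.4],[[0,0,5],-10.4]]'
python3 -m pendant '[[[0,0,20],-10.3],[[0,0,20],-10.3],[[0,0,20],-10.2],[[0,0,0],0]]'
```

```text
time: 1.1
position: [0.4747, -0.314, 0.2442]
tool_rot: [0.804, -0.594, -0.0, -0.0]
ft_force: [0.0, -0.2, -1.1]
grip_width: 0.06
time: 2.1
position: [0.4736, -0.3152, 0.2039]
tool_rot: [0.996, 0.093, -0.0, -0.0]
ft_force: [-0.9, 0.3, 0.3]
grip_width: 0.0596
time: 2.6
position: [0.4728, -0.3144, 0.1429]
tool_rot: [0.937, 0.35, -0.001, -0.002]
ft_force: [-0.5, 0.5, -0.4]
grip_width: 0.0597
```

```bash
python3 -m pendant '[[[0,0,30],0],[[0,0,30],0],[[0,0,20],0],[[0,0,0],0]]'
python3 - <<'E'
from h import *
c=snap("side","side1.png",(300,130,440,230),5)
p=robot.get_obs()["position"]; print(p.round(4),pix(c,p+[0,0,-.022]),pix(c,[.4735,-.315,.012]))
E
```

```text
time: 3.1
position: [0.4734, -0.315, 0.0639]
tool_rot: [0.937, 0.35, -0.001, -0.001]
ft_force: [0.0, -0.3, -0.3]
grip_width: 0.06
[ 0.474  -0.3156  0.0648] [357.06087816 180.24526424] [356.74880422 187.19537608]
```

View pics/side1.png

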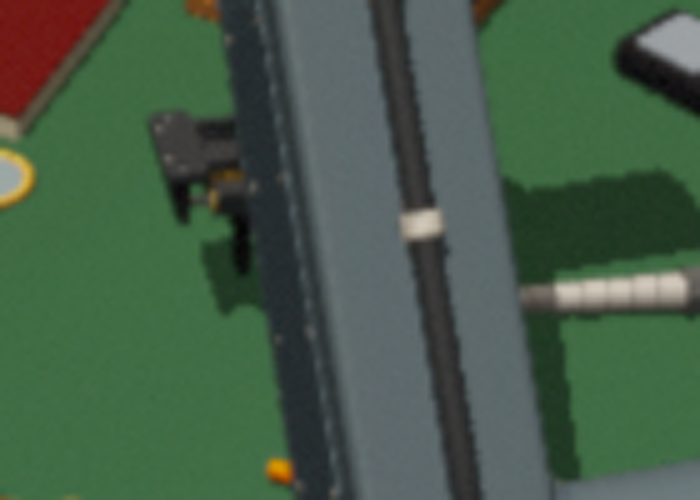

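The arm hides the mandrel in the side view; only the gripper at crop (200,160) shows. I trust the top-view measurement, since the jaws leave 18 mm of margin per side. Next I descend and close.

```bash
python3 -m pendant '[[[0,0,14],0],[[0,0,14],0],[[0,0,11],0],[[0,0,0],0]]'
python3 -m pendant '[[[0,0,0],0],[[0,0,0],0],[[0,0,0],0],[[0,0,0],0],[[0,0,0],0],[[0,0,0],0]]' 15 30
```

```text
time: 3.65
position: [0.4733, -0.3149, 0.0244]
tool_rot: [0.936, 0.351, -0.001, -0.001]
ft_force: [0.6, -0.2, 0.1]
grip_width: 0.0599
time: 4.4
position: [0.474, -0.3155, 0.0258]
tool_rot: [0.936, 0.351, 0.0, 0.0]
ft_force: [-0.2, 1.2, 2.3]
grip_width: 0.0233
```

```bash
python3 -m pendant '[[[0,0,-10],0],[[0,0,-25],0],[[0,0,-35],0],[[0,0,-40],0],[[0,0,-40],0],[[0,0,-25],0],[[0,0,0],0]]'
python3 - <<'E'
from h import *
c=snap("top","top1.png",(330,100,490,260),4)
E
```

```text
time: 5.28
position: [0.4746, -0.3161, 0.2026]
tool_rot: [0.936, 0.351, 0.001, 0.002]
ft_force: [0.4, 0.9, -3.2]
grip_width: 0.0239
```

View pics/top1.png

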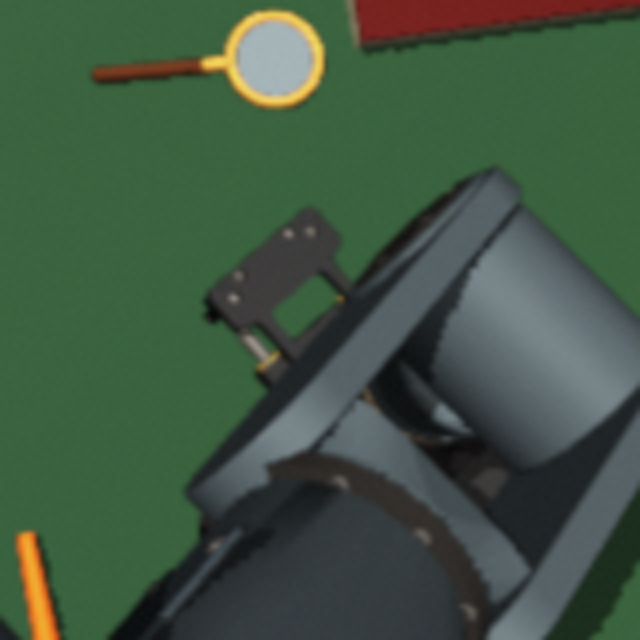

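The arm hides the mandrel again, but the opening of 23.9 mm and a force of -3.2 N show it is held (6 pictures so far). Next is the transit at height, then the turn.

```bash
python3 -m pendant '[[[15,-16,0],0],[[32,-33,0],0],[[32,-33,0],0],[[32,-33,0],0],[[32,-33,0],0],[[32,-33,0],0],[[32,-33,0],0],[[32,-33,0],0]]'
python3 -m pendant '[[[32,-33,0],0],[[32,-33,0],0],[[20,-21,0],0],[[12,-13,0],0],[[0,0,0],5],[[0,0,0],10],[[0,0,0],10],[[0,0,0],10]]'
python3 -m pendant '[[[0,0,0],10],[[0,0,0],7],[[0,0,0],4],[[0,0,0],0],[[0,0,0],0]]'
python3 - <<'E'
from h import *
c=snap("side","side2.png",(190,120,370,300),4)
snap("top","top2.png",(150,80,330,240),4)
o=robot.get_obs(); q=o["tool_rot"]; print(o["position"],o["q"],np.degrees(2*np.arctan2(q[1],q[0])))
E
```

```text
time: 6.32
position: [0.4893, 0.0306, 0.199]
tool_rot: [0.936, 0.351, -0.002, -0.001]
ft_force: [0.7, 0.6, -2.5]
grip_width: 0.0236
time: 7.32
position: [0.4967, 0.1661, 0.1995]
tool_rot: [0.999, 0.05, -0.002, 0.0]
ft_force: [0.5, 0.2, -3.1]
grip_width: 0.0235
time: 7.95
position: [0.4975, 0.1661, 0.2]
tool_rot: [0.992, -0.129, -0.001, 0.0]
ft_force: [-0.4, 1.0, -2.9]
grip_width: 0.0235
[0.4977629  0.16618886 0.20028673] [ 1.09126501e-01  4.54893312e-01  1.72881168e+00 -4.77348794e-05
  9.58635571e-01  3.68384284e-01] -14.85280426073323
```

View pics/side2.png

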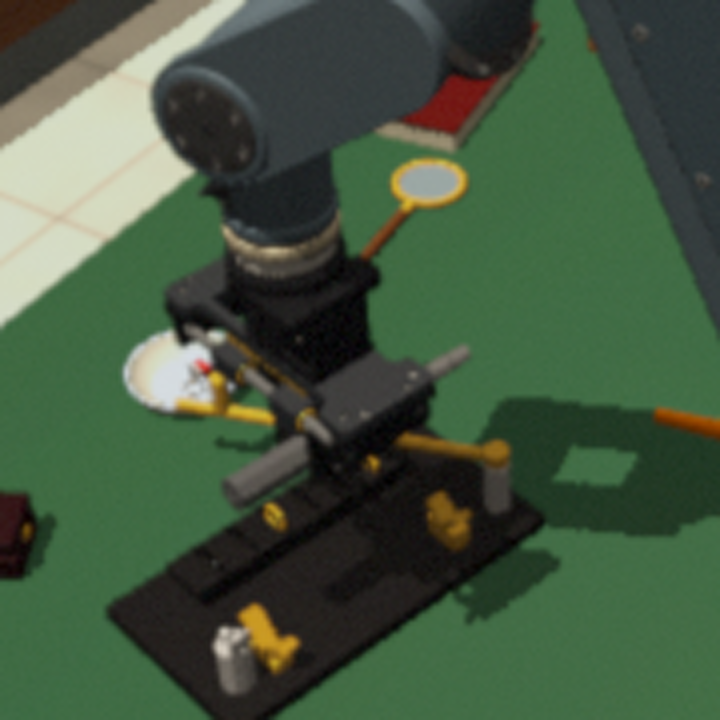

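The side view shows the mandrel held level over the stand: butt at crop (240,487), tip near (463,354). The wide cradle is at (268,637), the narrow one at (448,520), the post top at (233,635) and the pivot cap at (497,453). I compare these with the predictions.

```bash
python3 - <<'E'
from h import *
p=np.load("stand.npy"); c=cam("side")
W=lambda X:np.array([p[0]+np.cos(p[2])*X[0]-np.sin(p[2])*X[1],p[1]+np.sin(p[2])*X[0]+np.cos(p[2])*X[1],X[2]])
cr=lambda X:((pix(c,X)-[190,120]+.5)*4).round(1)
o=robot.get_obs(); a=o["position"]-[0,0,.0138]; d=np.array([np.sin(p[2]),-np.cos(p[2]),0])
for n,X in dict(wide=(-45,90,28),widetopL=(-24,90,49),widetopR=(-66,90,49),narrow=(-45,-80,38),nTL=(-31.5,-80,49),nTR=(-58.5,-80,49),post=(-45,120,55),pivot=(-45,-130,76),c1=(-80,150,15),c2=(80,150,15),c3=(-80,-150,15)).items(): print(n,cr(W(np.array(X)/1e3)))
print("butt",cr(a-.06*d),"tip",cr(a+.145*d))
e=lambda x:((x[:2]-p[:2])@np.array([np.cos(p[2]),np.sin(p[2])]),(x[:2]-p[:2])@-d[:2]); print("stand xy of tcp",e(a))
E
```

```text
wide [269.  637.3]
widetopL [248.1 601.6]
widetopR [284.6 634.5]
narrow [446.5 507.8]
nTL [434.1 488.4]
nTR [458. 507.]
post [231.1 635.2]
pivot [494.1 439.6]
c1 [233.  724.4]
c2 [101.6 597.9]
c3 [545.3 506.6]
butt [235.8 487.8] tip [467.3 344.7]
stand xy of tcp (np.float64(-0.04573077947076948), np.float64(0.03892611014364895))
```

```bash
python3 - <<'E'
import cv2
im=cv2.imread("pics/side2.png"); a=im[580:720,180:330]; b=im[440:580,400:550]
d=im[310:520,200:490]
a=cv2.resize(a,None,fx=2.6,fy=2.6);b=cv2.resize(b,None,fx=2.6,fy=2.6)
cv2.imwrite("pics/cr.png",cv2.hconcat([a,b]))
E
```

```text
(no output)
```

View pics/cr.png

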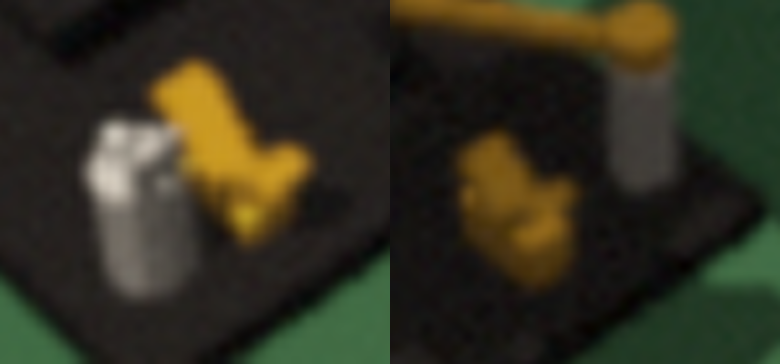

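The stand in the side view looks up to about 5 mm off relative to the mandrel, so I lower partway and compare again from closer.

```bash
python3 -m pendant '[[[0,0,15],0],[[0,0,25],0],[[0,0,25],0],[[0,0,20],0],[[0,0,10],0],[[0,0,0],0],[[0,0,0],0]]'
python3 - <<'E'
from h import *
c=snap("side","x.png"); im=c["pixels"][195:305,215:335]
t=snap("top","y.png")["pixels"][130:240,170:320]
a=cv2.resize(im,None,fx=5,fy=5,interpolation=cv2.INTER_CUBIC); b=cv2.resize(t,None,fx=2,fy=2)
o=np.zeros((550,800,3),np.uint8); o[:,:600]=a; o[:220,600:]=b[:, :200]; cv2.imwrite("pics/side3.png",o)
ob=robot.get_obs();print(ob["position"])
p=np.load("stand.npy")
W=lambda X:np.array([p[0]+np.cos(p[2])*X[0]-np.sin(p[2])*X[1],p[1]+np.sin(p[2])*X[0]+np.cos(p[2])*X[1],X[2]])
cr=lambda X:((pix(c,X)-[215,195]+.5)*5).round(1)
a=ob["position"]-[0,0,.0138]; d=np.array([np.sin(p[2]),-np.cos(p[2]),0])
print("butt",cr(a-.06*d),"tip",cr(a+.145*d))
for n,X in dict(wL=(-24,90,49),wR=(-66,90,49),nL=(-31.5,-80,49),nR=(-58.5,-80,49),post=(-45,120,55),pivot=(-45,-130,78),c2=(80,150,15),c1=(-80,150,15),c3=(-80,-150,15)).items(): print(n,cr(W(np.array(X)/1e3)))
E
```

```text
time: 8.93
position: [0.4986, 0.1663, 0.106]
tool_rot: [0.992, -0.129, 0.001, -0.0]
ft_force: [-0.1, -0.3, -2.9]
grip_width: 0.0237
[0.49869734 0.16636897 0.10631365]
butt [186.5 354.3] tip [462.  174.2]
wL [185.1 377. ]
wR [230.8 418.1]
nL [417.6 235.5]
nR [447.5 258.7]
post [163.8 419. ]
pivot [492.6 172.2]
c2 [  2.  372.4]
c1 [166.3 530.5]
c3 [556.7 258.3]
```

View pics/side3.png

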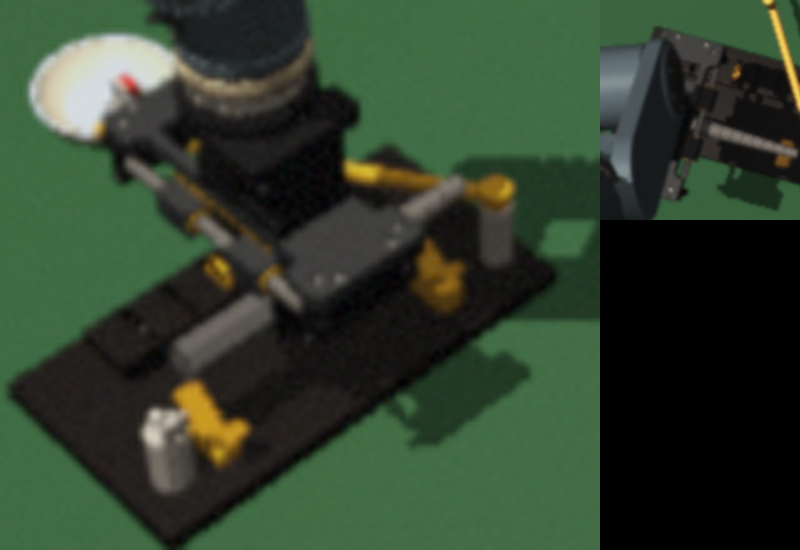

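The side view shows the butt at (183,358) against predicted (186,354), and the tip at (460,184) against (462,174). The cradle horns are about (+6,+12) from prediction. The two views disagree by about 5 mm across, so I check the top view enlarged (picture 10).

```bash
python3 - <<'E'
from h import *
c=cam("top"); im=c["pixels"][175:235,220:310]; s=8
a=cv2.resize(im,None,fx=s,fy=s,interpolation=cv2.INTER_CUBIC)
a=np.clip(a.astype(float)*1.6,0,255).astype(np.uint8)
cv2.imwrite("pics/top3.png",a)
p=np.load("stand.npy")
W=lambda X:np.array([p[0]+np.cos(p[2])*X[0]-np.sin(p[2])*X[1],p[1]+np.sin(p[2])*X[0]+np.cos(p[2])*X[1],X[2]])
cr=lambda X:((pix(c,X)-[220,175]+.5)*s).round(1)
A=robot.get_obs()["position"]-[0,0,.0138]; d=np.array([np.sin(p[2]),-np.cos(p[2]),0])
print("x=20",cr(A+.05*d),"tip",cr(A+.145*d))
for n,X in dict(nL=(-31.5,-80,49),nR=(-58.5,-80,49),pivot=(-45,-130,76),c3=(-80,-150,15),c3b=(-80,-150,0)).items(): print(n,cr(W(np.array(X)/1e3)))
E
```

```text
x=20 [116.6 184.3] tip [400.5 263.6]
nL [352.1 214. ]
nR [329.4 291.3]
pivot [477.5 287.6]
c3 [519.6 411.8]
c3b [522.6 412.9]
```

View pics/top3.png

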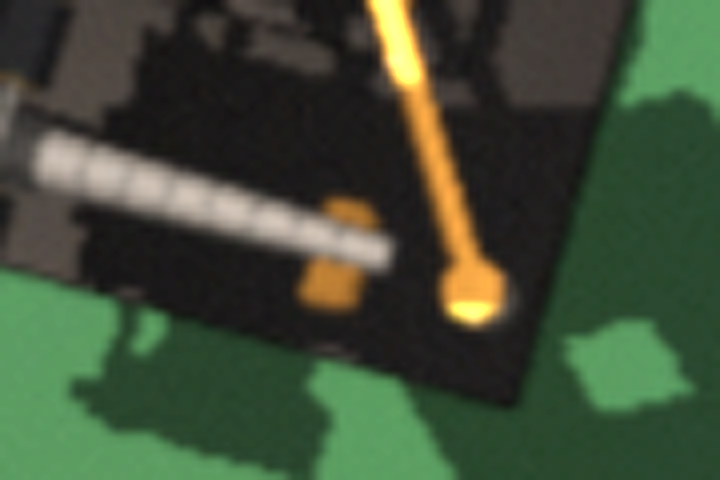

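In the top view the mandrel tip is at (387,253) against predicted (400,264), and its line sits about 10 px high. Relative to the stand, the mandrel is about 3 mm too far to stand +x and about 5 mm too near the post. I shift tool (-3.5,+4.5) and lower gently.

```bash
python3 -m pendant '[[[-3.5,4.5,0],0],[[0,0,10],0],[[0,0,10],0],[[0,0,8],0],[[0,0,5],0],[[0,0,0],0],[[0,0,0],0]]'
python3 -m pendant '[[[0,0,2],0],[[0,0,2],0],[[0,0,2],0],[[0,0,0],0]]'
```

```text
time: 9.9
position: [0.4937, 0.1629, 0.0726]
tool_rot: [0.992, -0.129, 0.0, -0.0]
ft_force: [0.3, -0.3, -3.0]
grip_width: 0.0234
time: 10.4
position: [0.4934, 0.1628, 0.0664]
tool_rot: [0.992, -0.13, -0.0, 0.0]
ft_force: [-0.3, 0.2, -2.4]
grip_width: 0.0236
```

```bash
python3 -m pendant '[[[0,0,1.5],0],[[0,0,1.5],0],[[0,0,0],0],[[0,0,0],0]]'
python3 -m pendant '[[[0,0,1],0],[[0,0,1],0],[[0,0,0],0],[[0,0,0],0]]'
```

```text
time: 10.9
position: [0.4935, 0.1628, 0.0635]
tool_rot: [0.992, -0.129, 0.0, -0.0]
ft_force: [0.7, -0.1, -3.0]
grip_width: 0.0232
time: 11.4
position: [0.4935, 0.1628, 0.0616]
tool_rot: [0.992, -0.13, 0.0, -0.0]
ft_force: [-0.3, -0.0, -3.4]
grip_width: 0.0231
```

```bash
python3 -m pendant '[[[0,0,1],0],[[0,0,0.5],0],[[0,0,0],0],[[0,0,0],0]]'
python3 -m pendant '[[[0,0,1],0],[[0,0,0],0],[[0,0,0],0]]'
```

```text
time: 11.9
position: [0.4939, 0.1628, 0.0601]
tool_rot: [0.992, -0.129, 0.0, -0.0]
ft_force: [0.1, 0.0, -3.0]
grip_width: 0.0236
time: 12.28
position: [0.4945, 0.1628, 0.0594]
tool_rot: [0.992, -0.129, 0.001, -0.0]
ft_force: [2.0, -0.7, 1.5]
grip_width: 0.0236
```

```bash
python3 -m pendant '[[[0.8,0,0],0],[[0,0,0.5],0],[[0,0,0],0]]'
python3 -m pendant '[[[0,0,0],0],[[0,0,0],0],[[0,0,0],0],[[0,0,0],0]]' 34
```

```text
time: 12.65
position: [0.4949, 0.1626, 0.0589]
tool_rot: [0.992, -0.129, 0.001, -0.0]
ft_force: [2.5, 0.2, 4.1]
grip_width: 0.0236
time: 13.15
position: [0.4938, 0.1626, 0.0583]
tool_rot: [0.992, -0.129, -0.001, 0.0]
ft_force: [-0.0, 0.6, -1.0]
grip_width: 0.0339
```

```bash
python3 -m pendant '[[[0.8,0,0],0],[[0,0,-6],0],[[0,0,-12],0],[[0,0,-25],0],[[0,0,-35],0],[[0,0,-35],0],[[0,0,-25],0],[[0,0,0],0]]' 42
python3 -m pendant '[[[35,10,-10],0],[[45,10,-10],0],[[45,10,-10],0],[[45,10,0],0],[[30,5,0],0],[[0,0,0],0],[[0,0,0],0]]'
python3 - <<'E'
from h import *
s=snap("side","x.png")["pixels"][195:305,215:335]
t=snap("top","y.png")["pixels"][105:235,175:305]
a=cv2.resize(s,None,fx=3.3,fy=3.3,interpolation=cv2.INTER_CUBIC); b=cv2.resize(t,None,fx=3,fy=3,interpolation=cv2.INTER_CUBIC)
o=np.zeros((400,800,3),np.uint8); o[:a.shape[0],:a.shape[1]]=a; o[:390,405:795]=b; cv2.imwrite("pics/laid.png",o)
E
```

```text
time: 14.15
position: [0.4965, 0.1626, 0.1992]
tool_rot: [0.992, -0.129, 0.003, -0.001]
ft_force: [0.4, 0.1, -0.1]
grip_width: 0.0423
time: 15.02
position: [0.6751, 0.068, 0.2252]
tool_rot: [0.992, -0.129, -0.002, -0.0]
ft_force: [-0.9, 0.5, -0.8]
grip_width: 0.0423
```

View pics/laid.png

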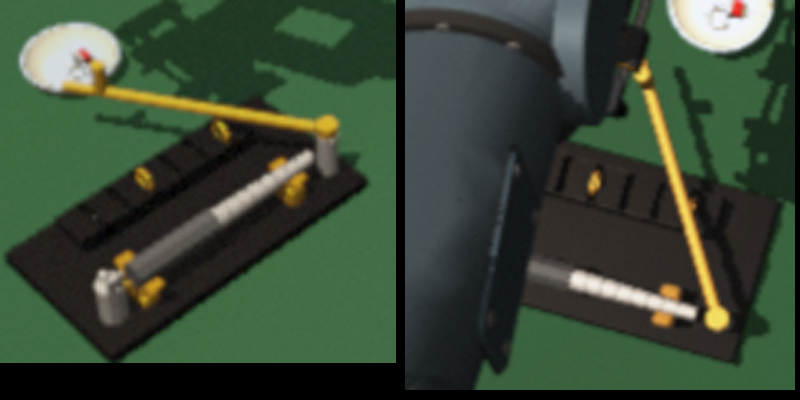

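The picture shows the mandrel lying level in both cradles: grip in the wide one (137,275), taper in the narrow one (293,187), thin end towards the pivot. The knob is at about (97,65) in the left half and hasn't moved. Next I turn the tool over the knob so the jaws straddle it along the arc's tangent.

```bash
python3 -m pendant '[[[0,0,0],6.8],[[0,0,0],10],[[0,0,0],10],[[0,0,0],10],[[0,0,0],10],[[0,0,0],10],[[0,0,0],0]]' 50
python3 - <<'E'
from h import *
s=cam("side"); t=cam("top")
for X in ((.6594,.0689,.101),(.6637,.0719,.101)): print(pix(s,X))
print("obs",(97/3.3+215-.3,65/3.3+195-.3))
# laid mandrel: tip and shoulder observed side
print("tip obs",(310/3.3+215,157/3.3+195),"sh obs",(217/3.3+215,215/3.3+195))
d=np.array([np.sin(-.2598),-np.cos(-.2598),0]);A=np.array([.4943,.1626,.045])
print("pred tip",pix(s,A+.145*d),"sh",pix(s,A+.03*d),"top tip pred",pix(t,A+.145*d),"obs",(696/3-135+175,313/3+105))
q=robot.get_obs();w=q["tool_rot"];y=2*np.arctan2(w[1],w[0]);D=np.array([.6594,.0689])-q["position"][:2]
print(q["position"],np.degrees(y),"tool dx,dy",D@[np.cos(y),np.sin(y)],D@[np.sin(y),-np.cos(y)])
E
```

```text
time: 16.0
position: [0.6759, 0.0683, 0.2268]
tool_rot: [0.812, -0.584, -0.0, 0.0]
ft_force: [-0.8, -0.5, 0.3]
grip_width: 0.0502
[245.10962562 212.43141787]
[243.3929274  212.50703964]
obs (244.0939393939394, 214.39696969696968)
tip obs (308.93939393939394, 242.57575757575756) sh obs (280.75757575757575, 260.1515151515151)
pred tip [309.20380228 240.37050935] sh [280.12839172 259.90085724] top tip pred [272.81820791 210.35115847] obs (272.0, 209.33333333333331)
[0.67587592 0.068337   0.22677363] -71.50626973397635 tool dx,dy -0.00576010769719804 0.015446495423244173
```

```bash
python3 -m pendant '[[[-6,15,0],0],[[0,0,25],0],[[0,0,35],0],[[0,0,30],0],[[0,0,20],0],[[0,0,12],0],[[0,0,6],0],[[0,0,0],0]]'
python3 -m pendant '[[[0,0,0],0],[[0,0,0],0],[[0,0,0],0],[[0,0,0],0],[[0,0,0],0]]' 10 4
```

```text
time: 17.0
position: [0.661, 0.0685, 0.0988]
tool_rot: [0.811, -0.585, 0.0, -0.0]
ft_force: [0.6, 0.1, 0.9]
grip_width: 0.0499
time: 17.62
position: [0.6607, 0.0686, 0.0987]
tool_rot: [0.811, -0.586, 0.0, -0.0]
ft_force: [-0.2, -0.6, 0.2]
grip_width: 0.0138
```

```bash
python3 -m pendant '[[[0,0,0],0],[[-7.7,0.13,0],-2],[[-15.3,0.54,0],-4],[[-15.3,0.54,0],-4],[[-15.3,0.54,0],-4],[[-15.3,0.54,0],-4],[[-15.3,0.54,0],-4],[[-7.7,0.13,0],-2]]' 18
python3 - <<'E'
from h import *
o=robot.get_obs();w=o["tool_rot"];D=o["position"][:2]-[.4508,-.0003]
print(o["position"],np.degrees(2*np.arctan2(w[1],w[0])),np.degrees(np.arctan2(D[1],D[0])),np.hypot(*D),o["ft_force"])
E
```

```text
time: 18.62
position: [0.6138, 0.1484, 0.0985]
tool_rot: [0.915, -0.403, -0.0, 0.0]
ft_force: [0.2, -0.3, 0.1]
grip_width: 0.0184
[0.61377293 0.14835995 0.09851796] -47.50668664880565 42.37031245726403 0.22059002075733966 [ 0.18379205 -0.29325616  0.06427227]
```

```bash
python3 -m pendant '[[[-7.7,0.13,0],-2],[[-15.3,0.54,0],-4],[[-15.3,0.54,0],-4],[[-15.3,0.54,0],-4],[[-15.3,0.54,0],-4],[[-15.3,0.54,0],-4],[[-7.7,0.13,0],-2],[[0,0,0],0]]'
python3 -m pendant '[[[0,0,0],0],[[0,0,0],0],[[0,0,0],0],[[0,0,0],0]]' 10 4
python3 - <<'E'
from h import *
o=robot.get_obs();w=o["tool_rot"];D=o["position"][:2]-[.4508,-.0003]
print(o["position"],np.degrees(2*np.arctan2(w[1],w[0])),np.degrees(np.arctan2(D[1],D[0])),np.hypot(*D),o["ft_force"])
E
```

```text
time: 19.62
position: [0.5401, 0.2006, 0.0986]
tool_rot: [0.979, -0.205, -0.0, 0.0]
ft_force: [0.2, -0.5, 0.9]
grip_width: 0.018
time: 20.12
position: [0.5408, 0.2005, 0.0987]
tool_rot: [0.979, -0.205, 0.0, -0.0]
ft_force: [0.2, 0.5, 0.8]
grip_width: 0.0135
[0.54083542 0.20050043 0.09866197] -23.698010815690527 65.84936490650952 0.22006178944122826 [0.15340311 0.46695682 0.77265604]
```

```bash
python3 -m pendant '[[[-7.7,0.13,0],-2],[[-7.7,0.13,0],-2],[[-7.7,0.13,0],-2],[[-3.8,0,0],-1],[[0,0,0],0]]' 15
python3 -m pendant '[[[-2,0,0],-0.5],[[-2,0,0],-0.5],[[0,0,0],0]]'
python3 -m pendant '[[[-2,0,0],-0.5],[[-2,0,0],-0.5],[[0,0,0],0]]'
```

```text
time: 20.75
position: [0.5167, 0.2093, 0.0987]
tool_rot: [0.99, -0.144, 0.002, 0.0]
ft_force: [3.3, -4.0, -1.8]
grip_width: 0.0152
time: 21.12
position: [0.5146, 0.2098, 0.0988]
tool_rot: [0.991, -0.136, 0.004, 0.0]
ft_force: [6.4, -5.8, -5.1]
grip_width: 0.0191
time: 21.5
position: [0.5107, 0.2107, 0.0988]
tool_rot: [0.992, -0.127, 0.003, 0.0]
ft_force: [7.2, -7.5, -4.6]
grip_width: 0.0271
```

The 4 N grip limit lets the trailing finger yield under the ball's resistance. I raise the grip force so the finger stays stiff.

```bash
python3 -m pendant '[[[0,0,0],0],[[0,0,0],0],[[0,0,0],0],[[0,0,0],0]]' 15 20
python3 -m pendant '[[[-1.5,0,0],-0.3],[[-1.5,0,0],0],[[0,0,0],0],[[0,0,0],0]]'
python3 - <<'E'
from h import *
o=robot.get_obs();w=o["tool_rot"];D=o["position"][:2]-[.4508,-.0003]
print(o["position"],np.degrees(2*np.arctan2(w[1],w[0])),np.degrees(np.arctan2(D[1],D[0])),np.hypot(*D),o["ft_force"])
E
```

```text
time: 22.0
position: [0.5075, 0.2121, 0.0986]
tool_rot: [0.992, -0.127, 0.0, 0.0]
ft_force: [1.5, -2.2, 0.0]
grip_width: 0.0147
time: 22.5
position: [0.5073, 0.2122, 0.0987]
tool_rot: [0.992, -0.125, 0.003, 0.0]
ft_force: [6.8, -4.3, -3.2]
grip_width: 0.015
[0.50725642 0.21215522 0.09868229] -14.334203013461615 75.11852350356567 0.21982845224166145 [ 6.78919768 -4.27610717 -3.21912153]
```

```bash
python3 -m pendant '[[[-2,0,0],0],[[0,0,0],0],[[0,0,0],0]]'
python3 -m pendant '[[[2,0,0],0],[[2,0,0],0],[[0.5,0,0],0],[[0,0,0],0]]' 30
python3 -m pendant '[[[0,0,-6],0],[[0,0,-15],0],[[0,0,-30],0],[[0,0,-40],0],[[0,0,-40],0],[[40,0,-10],0],[[45,0,0],0],[[45,0,0],0]]'
python3 -m pendant '[[[45,-30,0],0],[[45,-30,0],0],[[20,-10,0],0],[[0,0,0],0]]'
python3 - <<'E'
from h import *
s=snap("side","x.png")["pixels"][195:305,180:335]
t=snap("top","y.png")["pixels"][85:235,155:305]
a=cv2.resize(s,None,fx=5,fy=5,interpolation=cv2.INTER_CUBIC)[:,:780]
a=cv2.resize(s,None,fx=3.2,fy=3.2,interpolation=cv2.INTER_CUBIC); b=cv2.resize(t,None,fx=2,fy=2,interpolation=cv2.INTER_CUBIC)
o=np.zeros((360,800,3),np.uint8); o[:a.shape[0],:a.shape[1]]=a; o[:300,500:800]=b; cv2.imwrite("pics/fin.png",o)
E
```

```text
time: 22.88
position: [0.5071, 0.2122, 0.0987]
tool_rot: [0.992, -0.125, 0.005, 0.0]
ft_force: [10.0, -6.8, -6.8]
grip_width: 0.0148
time: 23.38
position: [0.5064, 0.2125, 0.0985]
tool_rot: [0.992, -0.125, -0.0, 0.0]
ft_force: [0.2, 0.3, -0.1]
grip_width: 0.0301
time: 24.38
position: [0.6341, 0.1798, 0.2416]
tool_rot: [0.992, -0.125, 0.001, -0.0]
ft_force: [0.1, 0.4, -0.3]
grip_width: 0.0302
time: 24.88
position: [0.7577, 0.2206, 0.2397]
tool_rot: [0.992, -0.125, 0.0, -0.0]
ft_force: [-0.4, 0.5, 0.0]
grip_width: 0.0304
```

View pics/fin.png

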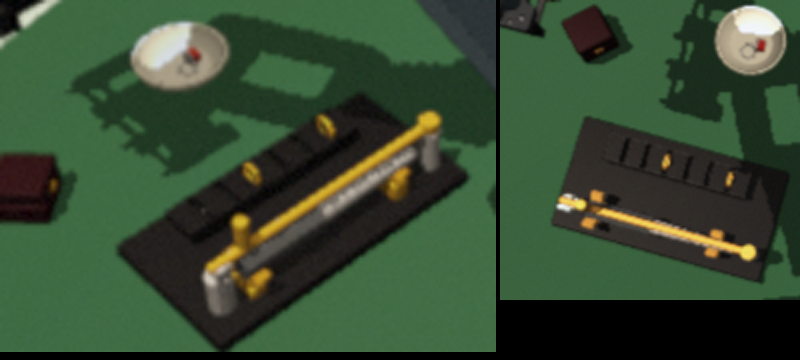

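The bar runs from the pivot (430,120) over the mandrel to the post (215,275), with the knob at (241,230). The mandrel still lies in both cradles, and the bands, cocktail ring, dish and ring box haven't moved. The arm is clear, so I hand in.

```bash
python3 -c "
from rig import order
print(order.hand_in())"
```

```text
the job is handed in; nothing more can be done
None
```

The mandrel is in the stand with the keeper bar shut over it, and the job was handed in at about 25 s of the 58 s allowed.

**What I did:** I chose the smaller grey mandrel, which measured about 204 mm against 259 mm for the other grey one, and left the orange one alone. I laid it in the two cradles with only a few newtons of contact, grip in the wide cradle and thin end towards the pivot. I then swung the keeper by its knob, past the spring ball to its stop, and let go.

**Last checks:**
- **Keeper:** it snapped forward past the ball. It then didn't move when I pushed about 10 N harder against the stop, at an angle of about 75.1°, which matches shut. I judged this from position and force.
- **Final picture:** the bar lies over the mandrel, which is in both cradles. The rings, dish and ring box are where they were. The arm is clear and the force reading was near zero.
- **Not in the final picture:** the magnifier was outside it. It looked untouched earlier and the arm never went near it.

**What disagreed or failed:**
- **Camera offset:** positions from the cameras were about 3–5 mm off the robot's own. I corrected for this before lowering the mandrel.
- **First push at the ball:** a 4 N grip was too weak and the fingers were pushed open. Raising it to 20 N fixed it.
- **Pickup view:** the arm hid the mandrel during the pickup, so I confirmed that grasp from finger opening and weight.

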